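# Close up the sample cassette and lift it off its loading stand

## Robot

A 6-joint arm with a two-finger parallel gripper is mounted at the origin on the work surface. World frame = base frame: x ahead of the robot, y to its left, z up, the work surface at z = 0. Lengths are in m, angles in rad, forces in N, time in s.
With the tool pointing down it reaches from about 0.275 to 0.85 m from the base axis. Payload 19 kg.
Tool frame: the origin (TCP) lies on the centre line of the jaws, within the pads' length; the fingertips stand 19 mm ahead of it and the grasp point (between the pads) is the TCP; z points along the fingers, y is the direction in which the jaws open and shut (so a half turn about z gives the same grasp; the last joint's range is limited). The gripper opens to 85 mm and grips with 20 to 120 N. Pads are 22 mm wide; open, the fingers measure 114 mm over their backs; the gripper's body (76 mm by 85 mm) begins 54 mm behind the grasp point. The pads swing forward as they close: fully open they stand 13 mm farther back than shut.
Start: joints at [-1.464, 0.15, 1.437, -0, 1.554, -0.134], TCP at [0.137, -0.558, 0.25] pointing down, gripper open.
Joint ranges: [-2.8, 2.8], [-0.68, 2.1], [0.12, 2.68], [-1.39, 4.53], [0.16, 2.79], [-2.81, 2.81]. Speed limits (rad/s): [1.89, 1.89, 2.22, 3.01, 3.01, 3.01].

## Interface

Orientations are given as a unit quaternion [x, y, z, w].
In Python, from rig import state, get_image, get_calibration, sign_off, find_in, spot_point gives the robot as it stands.
- The arm moves only by the tool arm_command, never from a script. Its argument "series" is one flat list of numbers, 5 for each row, row after row: the shift along the tool's x, y, z in m, then the turn about the tool's z in degrees, then the closure, from -1 (fully open) to 1 (shut), so that 0 is half open. In form: [dx, dy, dz, spin, hand, dx, dy, dz, spin, hand, ...]. A call has 1 to 8 rows; each row is the pose to reach, as a shift and turn from the pose measured when the call began, along the tool's axes at that moment; what a row does not reach only later rows make up. A row lasts 1/8 s, in which the tool goes at most 62.5 mm and 10.7 degrees, less where a joint would pass 70% of its speed; a pose out of reach is approached as far as the arm can. A call with a gripper value outside its range is refused whole. The fingers move at their own pace and stop on an object; the grip force is fixed at half the most. Time passes only in rows, so rows that repeat a pose let the fingers close. It gives the time, the measured TCP pose, the force and the opening at its end, in the units of the state.
- state(): the state, without advancing time (a new reading comes with each control period).
- get_image(name): name is "scene" or "top" or "wrist"; returns the picture (384x512x3 uint8, red, green, blue); there is no depth.
- get_calibration(name): a dict with "fx", "fy", "cx", "cy" (pixels), "xyz" and "orientation" of the camera in the world. Camera axes: x right, y down, z forward; pixel columns grow to the right and rows downward; lengths in m; the calibration is good to about 2 mm. A picture is of the moment at which its call begins: read the wrist's pose just before it. get_calibration takes no time and is no camera call; for the wrist camera it gives the pose at the moment of the call.
- sign_off(): hands the job in, once; it reports no verdict.
Trained networks look in the newest picture that a camera, given by its name, has taken for a name from the list of things; names that differ only in an ending like _2 or _b are one class to them, and where a whole thing is asked for, a point or a joint stands for the part that bears it (a point fixed in the world has none). Each returns a list of dicts, best first, with "p" (0 to 1); they miss things now and then, are a little off and sometimes report something else, mostly with a low value. They report only what shows in the picture. A call takes as long as a camera call. They do not tell look-alikes from the thing itself.
- find_in(target, camera): "xy" ([column, row] in pixels, amid what is visible of it).
- spot_point(target, camera): "xy" ([column, row] in pixels: a listed point, or the origin of a listed thing).
The state is a dict: "clock": time; "joints": joint angles; "qd": joint speeds; "joint_torque": joint torques, N m; "ee_pos": TCP position; "ee_rot": TCP orientation; "contact_force": force on the tool from outside, world axes, zero at the start; "torque": the same for the moment, N m; "grip_width": finger opening in m.
Only numpy, scipy, OpenCV 4.12 (cv2) and the standard library are available. Lean on these libraries where they do the work, as an engineer would, in place of code of your own. Each camera call takes 0.05 s, during which the arm holds its last target.

## Task

Finish loading the sample cassette that is clipped on its loading stand: put the orange spacer ring into the round pocket so that it sits flat on the pellet, then set the steel pressure disc on it, its foot down inside the ring and its flange flat on the ring. Then pinch the two green side catches together to unclip the cassette, lift it off the stand by them with everything in place, and finish while still holding it level in the gripper by the pinched catches, a good hand's breadth (10 cm) above the stand. Leave the bottle, the beaker and the calculator where they are.

Things in the scene. Friction and masses are not known exactly. Their poses are not given: they have to be found in the camera images.
- stand: Loading stand, fixed to the bench: white base plate 160 (x) x 116 (y) x 12 mm, aluminium deck 120 (x) x 100 (y) mm, its flat top 45 mm above the bench; two slots in the deck beside the cassette take its hooks, black guides 5 mm high stand at the cassette's corners. Origin: centre of the underside, on the bench; z up. Place and yaw vary.
- stand_deck (a point): Centre of the deck's top face, 45 mm above the bench; axes as the stand's.
- cassette: Blue sample cassette, 0.2 kg, clipped on the deck, its axes along the stand's. Base 86 (x) x 36 (y) x 5 mm; on it a body 42 x 42 mm, rim 21 mm above the underside, a round pocket 34.5 mm wide (floor 5 mm above the underside, 2 mm chamfer at the mouth). Origin: centre of the underside, on the pocket's axis; z up; catches on its +y and -y sides. Nothing but the stacked parts stands above the rim.
- catch_left (a joint): Green catch on the cassette's +y side: a sprung push pad with a hook below it that holds the cassette under the deck. Value in m: 0 = sprung out (locked), 0.0055 = pushed right in. It takes 2.5 N to start and 9 N fully in; the hook is free of the deck above 0.0032; let go, it springs out again. The hook reaches 12 mm below the cassette's underside.
- catch_right (a joint): The same catch on the cassette's -y side; the same values. Both have to be in at once for the cassette to come off. Pulling up with a catch not pushed in counts as forcing the cassette out.
- catch_left_pad (a point): Centre of the outer face of the left catch's finger pad: 34 mm (cassette x) by 18 mm high, from 3 to 21 mm above the cassette's underside, upright, square to the cassette's y. 31 mm from the cassette's middle when out, 25.5 mm when in (62 and 51 mm across both pads). The deck beside the pads is flat and free.
- catch_right_pad (a point): The same for the right catch, on the -y side.
- pellet: Pressed sample in an aluminium cup, 32 mm diameter, 8 mm high, already lying in the pocket on its floor; origin: centre of its underside. Its top is 13 mm above the cassette's underside (8 mm below the rim).
- spacer: Orange plastic spacer ring, lying flat on the white tile: 32 mm outside diameter, 23.5 mm bore, 16 mm high, 20 g; origin: centre of its underside, z up. Seated on the pellet its upper 8 mm stand above the cassette's rim.
- disc: Steel pressure disc with a black knob, standing on the white tile: foot 20 mm diameter and 6 mm high (bevelled below), flange 32 mm diameter and 5 mm thick above it, knob 16 mm diameter and 14 mm high on top; 25 mm high overall, 70 g. Origin: centre of the foot's underside, z up. Seated, the flange lies on the spacer ring and the foot hangs 6 mm down inside it.
- ring_seat (a point): Point on the pocket's axis, 13 mm above the cassette's underside: where the spacer ring's origin is when it is seated.
- disc_seat (a point): Point on the pocket's axis, 23 mm above the cassette's underside: where the disc's origin is when it is seated.
- tile: White ceramic tile 150 (x) x 200 (y) x 6 mm, fixed flat on the bench, on which the ring and the disc lie side by side, 80 to 120 mm apart between centres; origin: centre of its underside.
- bottle: Amber reagent bottle with black cap, 64 mm diameter, 130 mm high, standing to one side; origin: centre of its underside. Leave alone.
- beaker: Clear beaker, 68 mm diameter, 80 mm high, standing to the other side; origin: centre of its underside. Leave alone.
- calculator: Black pocket calculator 75 x 125 x 15 mm, lying on the bench beyond the work; origin: centre of its underside. Leave alone.
Things that resemble listed ones, but are neither listed nor needed, are in the scene too. What is shaped like the disc but turquoise is not meant. There is more than one size of the spacer; the job needs the smaller.

How it is judged:
By the outcome, as a careful person would: the job done as asked, in the order asked, and still so for the second after the job is handed in, while the arm keeps its last pose, push and grip.
It also fails if it takes over 58 s, if anything falls off the work surface, if the arm or the gripper's body presses on something with over 40 N, if the wrist force passes 120 N, or if a joint passes its speed limit or range.

## Working session

There is one attempt and no reset: what is moved stays moved. The work goes in short steps, Python scripts to look and compute and a tool call to move; the robot and the scene stay as the last step left them, time stands still between calls to the robot, and variables do not carry over. Pictures are saved under pics/ and viewed, and the job is handed in when it is done.

Besides the shell and the picture viewer there is one more tool, called after "Call:" as a command line: name --argument value ..., lists and objects as JSON in quotes. arm_command: Moves the arm, as the interface text tells. Its arguments: {"type":"object","properties":{"series":{"type":"array","items":{"type":"number"}}},"required":["series"]}

```bash
ls; mkdir -p pics
python3 - <<'E'
from rig import *
import cv2
s=state();print(s)
for n in ["scene","top","wrist"]:
    im=get_image(n);cv2.imwrite(f"pics/a_{n}.png",im[:,:,::-1]);print(n,get_calibration(n))
E
```

```text
pics
{'clock': 0.0, 'joints': array([-1.46401845e+00,  1.50967058e-01,  1.43804116e+00,  2.08087682e-05,
        1.55381270e+00, -1.33971349e-01]), 'qd': array([-0.00039705,  0.00022711,  0.00018605,  0.00111837,  0.00056307,
       -0.00086302]), 'joint_torque': array([ 1.00373083e-03, -7.13059258e+01, -5.70871890e+01,  3.24942096e-05,
        9.04028508e-03, -4.92393859e-07]), 'ee_pos': array([ 0.13707529, -0.55818184,  0.2496812 ]), 'ee_rot': array([ 9.92763555e-01,  1.20083915e-01,  1.87517483e-05, -6.13934071e-04]), 'contact_force': array([-0.53027704,  0.4137659 , -0.06412705]), 'torque': array([ 0.02049687,  0.01014276, -0.00740384]), 'grip_width': 0.08481923430266315}
scene {'fx': 379.97512758649265, 'fy': 379.97512758649265, 'cx': 259.9862791931131, 'cy': 194.9087073431641, 'xyz': array([1.209523  , 0.029376  , 0.65673595]), 'orientation': array([ 0.62344059,  0.67556474, -0.28280261, -0.27378239])}
top {'fx': 384.00147419626535, 'fy': 384.00147419626535, 'cx': 254.36066652716076, 'cy': 191.93177264263403, 'xyz': array([0.42305699, 0.0077742 , 1.05358012]), 'orientation': array([-0.69954394,  0.71109838, -0.05225078,  0.0474048 ])}
wrist {'fx': 333.0435956810253, 'fy': 333.0435956810253, 'cx': 256.45883555502564, 'cy': 189.43891660067075, 'xyz': array([ 0.21370454, -0.53828189,  0.37324616]), 'orientation': array([ 0.77747503, -0.60959202, -0.09581493,  0.12144816])}
```

View pics/a_scene.png

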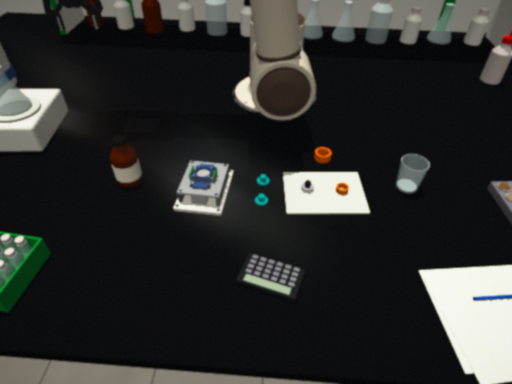

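View pics/a_top.png

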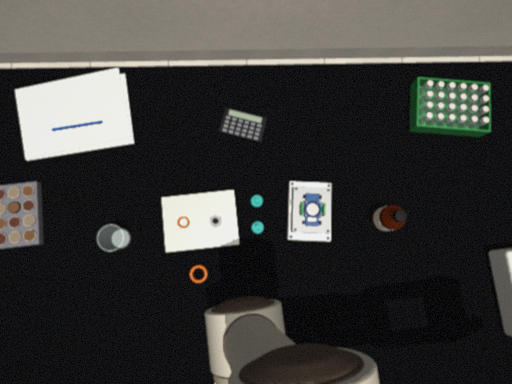

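View pics/a_wrist.png

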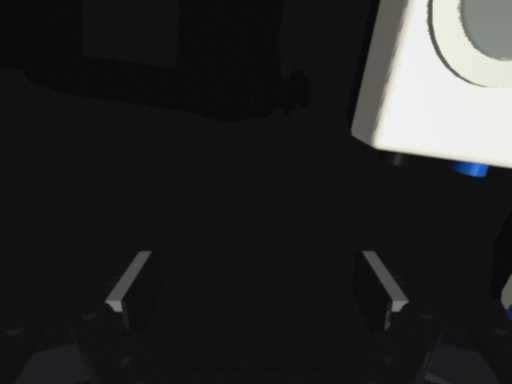

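The top picture shows the small ring on the tile (183,222), the larger ring beside the tile (199,274), the steel disc on the tile (216,221), turquoise look-alikes (257,201) and (258,228), and the cassette (313,209). The job needs the tile ring, the smaller of the two, and the grey/black disc.

```bash
cat > h.py <<'E'
from rig import *
import numpy as np, cv2
from scipy.spatial.transform import Rotation as R
def ray(cal,xy):
    d=np.array([(xy[0]-cal["cx"])/cal["fx"],(xy[1]-cal["cy"])/cal["fy"],1.])
    return np.array(cal["xyz"]),R.from_quat(cal["orientation"]).apply(d)
def onz(cal,xy,z):
    o,d=ray(cal,xy); return o+d*(z-o[2])/d[2]
def proj(cal,P):
    p=R.from_quat(cal["orientation"]).inv().apply(np.atleast_2d(P)-cal["xyz"])
    return np.c_[p[:,0]/p[:,2]*cal["fx"]+cal["cx"],p[:,1]/p[:,2]*cal["fy"]+cal["cy"]]
def tool(P,s=None):
    s=s or state(); return R.from_quat(s["ee_rot"]).inv().apply(np.array(P)-s["ee_pos"])
def yaw(s=None):
    s=s or state(); m=R.from_quat(s["ee_rot"]).as_matrix(); return np.degrees(np.arctan2(m[1,1],m[0,1])), m
E
python3 - <<'E'
from h import *
im=get_image("top");cal=get_calibration("top")
for n,z in [("spacer",.006),("disc",.006),("cassette",.045),("ring_seat",.058),("disc_seat",.068),("catch_left_pad",.057),("catch_right_pad",.057),("stand_deck",.045),("tile",0),("stand",0),("bottle",0)]:
    for d in spot_point(n,"top"): print(n,d["p"],np.round(d["xy"],1),np.round(onz(cal,d["xy"],z),4))
c=im[150:300,150:420];cv2.imwrite("pics/b.png",cv2.resize(c,None,fx=2.9,fy=2.9,interpolation=cv2.INTER_CUBIC)[:,:,::-1])
s=state();m=R.from_quat(s["ee_rot"]);cw=get_calibration("wrist")
print(m.as_matrix().round(3)); print("cam in tool",m.inv().apply(cw["xyz"]-s["ee_pos"]),(m.inv()*R.from_quat(cw["orientation"])).as_matrix().round(3))
E
```

```text
spacer 0.66 [198.9 275.3] [0.3492 0.1512 0.006 ]
spacer 0.65 [182.7 222.2] [0.4917 0.1958 0.006 ]
disc 0.66 [213.6 218.1] [0.5014 0.1117 0.006 ]
disc 0.61 [254.8 200.4] [ 0.5482 -0.0015  0.006 ]
disc 0.54 [255.7 224.8] [ 0.4813 -0.0028  0.006 ]
disc 0.38 [309.4 204.9] [ 0.5334 -0.1511  0.006 ]
cassette 0.6 [308.9 210.1] [ 0.5155 -0.1434  0.045 ]
ring_seat 0.73 [312.  212.3] [ 0.5085 -0.1493  0.058 ]
disc_seat 0.57 [309.6 207.4] [ 0.5204 -0.142   0.068 ]
catch_left_pad 0.43 [300.1 207.6] [ 0.5213 -0.1188  0.057 ]
catch_right_pad 0.5 [324.3 209. ] [ 0.5166 -0.1819  0.057 ]
stand_deck 0.79 [310.4 207.4] [ 0.5226 -0.1476  0.045 ]
tile 0.69 [199.4 220.3] [0.4965 0.1512 0.    ]
stand 0.75 [311.4 213.1] [ 0.5113 -0.1567  0.    ]
stand 0.46 [312.8 208.8] [ 0.5231 -0.161   0.    ]
bottle 0.86 [383.9 219.7] [ 0.4898 -0.3554  0.    ]
bottle 0.22 [312.9 208.7] [ 0.5233 -0.1613  0.    ]
[[ 0.971  0.239  0.   ]
 [ 0.239 -0.971  0.   ]
 [ 0.    -0.    -1.   ]]
cam in tool [ 0.07915577 -0.0012417  -0.12339942] [[-0.    -0.952 -0.306]
 [ 1.    -0.    -0.   ]
 [ 0.    -0.306  0.952]]
```

View pics/b.png

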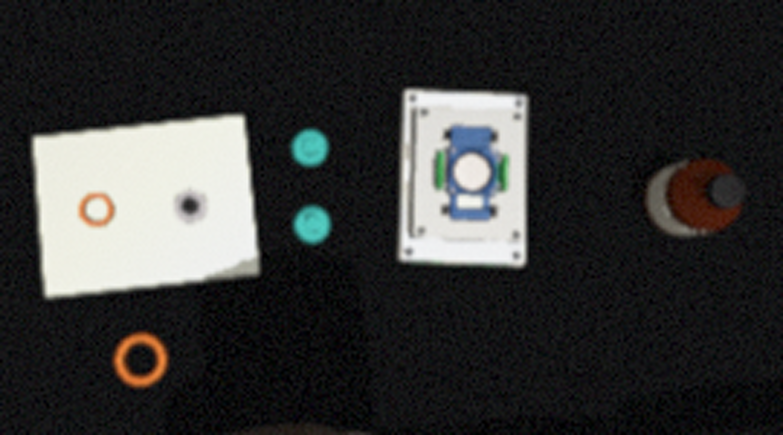

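Call:
arm_command --series '[0.46, -0.307, 0, 14, -1, 0.46, -0.307, 0, 14, -1, 0.46, -0.307, 0, 14, -1, 0.46, -0.307, 0, 14, -1, 0.46, -0.307, 0, 14, -1, 0.46, -0.307, 0, 14, -1, 0.46, -0.307, 0, 14, -1, 0.46, -0.307, 0, 14, -1]'

```text
clock: 1.75
ee_pos: [0.4741, -0.1899, 0.2506]
ee_rot: [1.0, -0.002, 0.0, 0.0]
contact_force: [0.7, -1.3, -0.5]
grip_width: 0.0853
```

Call:
arm_command --series '[0.036, -0.04, 0, 0, -1, 0.036, -0.04, 0, 0, -1, 0.036, -0.04, 0, 0, -1]'

```text
clock: 2.12
ee_pos: [0.5101, -0.15, 0.2505]
ee_rot: [1.0, -0.001, 0.0, 0.0]
contact_force: [-0.0, -1.1, 0.1]
grip_width: 0.0859
```

Run:
```python
from h import *
s=state();print(s["ee_pos"],s["qd"].round(3));im=get_image("wrist");cal=get_calibration("wrist")
cv2.imwrite("pics/c.png",im[:,:,::-1])
for n,z in [("cassette",.045),("ring_seat",.058),("disc_seat",.068),("catch_left_pad",.057),("catch_right_pad",.057),("stand_deck",.045),("pellet",.05)]:
    for d in spot_point(n,"wrist"): print(n,d["p"],np.round(d["xy"],1),np.round(onz(cal,d["xy"],z),4))
```

```text
[ 0.51010656 -0.1500346   0.25050102] [-0.027 -0.009  0.004  0.    -0.     0.   ]
cassette 0.89 [257.3 154.2] [ 0.5203 -0.1501  0.045 ]
ring_seat 0.85 [258.  158.7] [ 0.5186 -0.1507  0.058 ]
disc_seat 0.66 [256.6 162.1] [ 0.5175 -0.1494  0.068 ]
catch_left_pad 0.55 [224.1 155.6] [ 0.5215 -0.1179  0.057 ]
catch_right_pad 0.75 [288.8 162.7] [ 0.5142 -0.1807  0.057 ]
pellet 0.57 [259.9 156.9] [ 0.5186 -0.1527  0.05  ]
```

View pics/c.png

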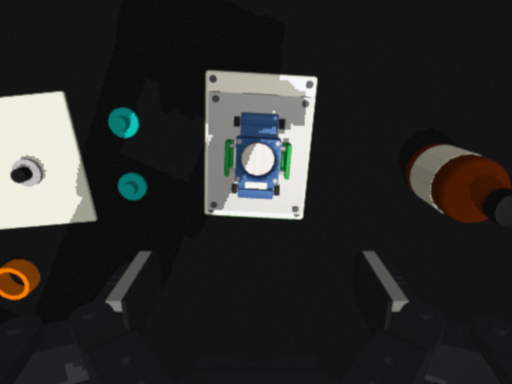

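Wrist picture: stand around (258,145), pocket with pellet at (258,158), pads at (229,157) and (289,160). Bottle on the right, the two turquoise discs on the left. I'll refine the pose from the outlines.

```bash
cat > m.py <<'E'
from h import *
im=cv2.imread("pics/c.png");cal=get_calibration("wrist")
hsv=cv2.cvtColor(im,cv2.COLOR_BGR2HSV)
roi=np.zeros(im.shape[:2],np.uint8);roi[60:230,195:330]=255
m=((hsv[...,2]>110)*255).astype(np.uint8)&roi
c=max(cv2.findContours(m,0,1)[0],key=cv2.contourArea)
ap=cv2.approxPolyDP(cv2.convexHull(c),6,True)[:,0];print(ap)
P=np.array([onz(cal,p,.012) for p in ap]);print(P.round(4),P.mean(0))
# green pads: 
g=((hsv[...,0]>40)&(hsv[...,0]<85)&(hsv[...,1]>120)&(hsv[...,2]>50)).astype(np.uint8)&roi
for c in cv2.findContours(g*255,0,1)[0]:
    if cv2.contourArea(c)>20: print("green",cv2.boundingRect(c),cv2.minAreaRect(c))
# pellet
l=cv2.resize(im[90:230,195:330],None,fx=4.2,fy=4.2,interpolation=cv2.INTER_CUBIC);cv2.imwrite("pics/c2.png",l)
E
python3 m.py
```

```text
[[207  71]
 [316  77]
 [300 219]
 [205 212]]
[[ 0.6005 -0.0988  0.012 ]
 [ 0.5942 -0.2109  0.012 ]
 [ 0.4361 -0.2     0.012 ]
 [ 0.4454 -0.0888  0.012 ]] [ 0.51902984 -0.14962299  0.012     ]
green (281, 143, 10, 36) ((285.2054443359375, 160.387451171875), (8.273128509521484, 35.1283073425293), 4.969740867614746)
green (225, 140, 8, 36) ((228.5, 157.5), (35.0, 7.0), 90.0)
```

View pics/c2.png

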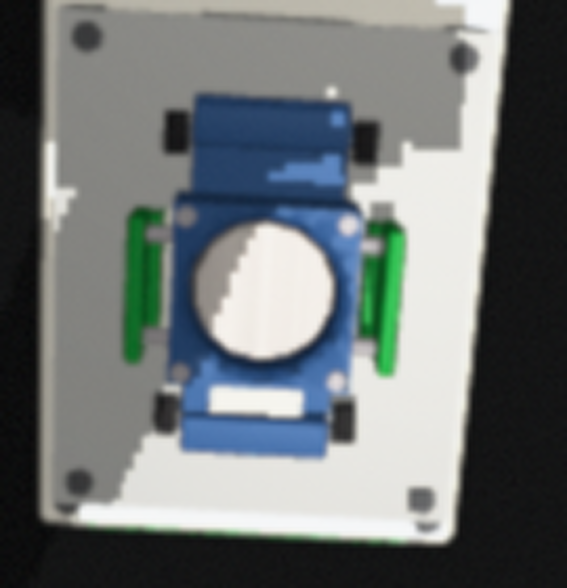

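Call:
arm_command --series '[-0.025, -0.34, 0.0, 4, -1, -0.025, -0.34, 0.04, 4, -0.2, -0.025, -0.34, 0.04, 4, -0.2, -0.025, -0.34, 0.04, 4, -0.2, -0.025, -0.34, 0.04, 4, -0.2, -0.025, -0.34, 0.04, 4, -0.2, -0.025, -0.34, 0.04, 4, -0.2, -0.025, -0.34, 0.04, 4, -0.2]'

```text
clock: 3.52
ee_pos: [0.4867, 0.1891, 0.2107]
ee_rot: [0.999, -0.037, 0.0, 0.0]
contact_force: [0.9, -0.6, 0.2]
grip_width: 0.0513
```

Run:
```python
from h import *
s=state();print(s["ee_pos"],s["qd"].round(3));im=get_image("wrist");cal=get_calibration("wrist");print(cal["xyz"],cal["orientation"])
cv2.imwrite("pics/d.png",im[:,:,::-1])
for n,z in [("spacer",.006),("disc",.006)]:
    for d in spot_point(n,"wrist"): print(n,d["p"],np.round(d["xy"],1),np.round(onz(cal,d["xy"],z),4))
```

```text
[0.48667011 0.18913322 0.21065882] [-0.017 -0.003 -0.    -0.     0.002  0.001]
[0.56528622 0.18435461 0.33421126] [-0.67191515  0.72438948  0.11299855 -0.10498211]
spacer 0.86 [297.8 267.3] [0.3659 0.1529 0.006 ]
spacer 0.57 [254.  156.8] [0.495 0.192 0.006]
disc 0.73 [336.4 150.9] [0.4948 0.1096 0.006 ]
disc 0.65 [454.  83.] [ 0.5512 -0.0007  0.006 ]
disc 0.63 [446.3 159.5] [ 0.4777 -0.0006  0.006 ]
```

View pics/d.png

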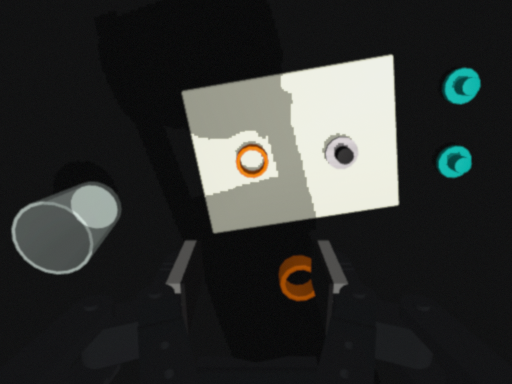

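Run:
```python
from h import *
im=cv2.imread("pics/d.png");cal=get_calibration("wrist")
hsv=cv2.cvtColor(im,cv2.COLOR_BGR2HSV)
o=((hsv[...,0]<20)&(hsv[...,1]>130)&(hsv[...,2]>60)).astype(np.uint8)
for c in cv2.findContours(o,cv2.RETR_CCOMP,1)[0]:
    if cv2.contourArea(c)>40 and len(c)>5:
        e=cv2.fitEllipse(c); print("orange",np.round(e[0],1),np.round(e[1],1), [onz(cal,e[0],z).round(4)[:2] for z in(.006,.014,.022)])
# predicted outline for ring at candidate: fit
def mask_ring(x,y):
    a=np.linspace(0,2*np.pi,60);M=np.zeros(im.shape[:2],np.uint8)
    pts=np.vstack([np.c_[x+.016*np.cos(a),y+.016*np.sin(a),np.full(60,z)] for z in(.006,.022)])
    cv2.fillConvexPoly(M,cv2.convexHull(proj(cal,pts).astype(np.float32)*16).astype(np.int32),1,shift=4);
    return M
O=o.copy();O[:120]=0;O[200:]=0;
cs=max(cv2.findContours(O,0,1)[0],key=cv2.contourArea);F=np.zeros_like(O);cv2.drawContours(F,[cs],-1,1,-1)
from scipy.optimize import minimize
f=lambda p:-np.sum(mask_ring(*p)&F)/np.sum(mask_ring(*p)|F)
r=minimize(f,[.492,.194],method="Nelder-Mead",options=dict(initial_simplex=[[.492,.194],[.497,.194],[.492,.199]]));print("ring",r.x,r.fun)
k=(hsv[...,2]<60).astype(np.uint8);k[:130]=0;k[180:]=0;k[:,:325]=0;k[:,362:]=0
for c in cv2.findContours(k,0,1)[0]:
    if cv2.contourArea(c)>40: 
        e=cv2.minEnclosingCircle(c); print("knob",e,[onz(cal,e[0],z).round(4)[:2] for z in(.017,.024,.031)])
cv2.imwrite("pics/d2.png",cv2.resize(im[120:200,210:380],None,fx=4.5,fy=4.5,interpolation=cv2.INTER_CUBIC))
```

```text
orange [296.8 278.1] [34.3 47.2] [array([0.3521, 0.1545]), array([0.3573, 0.1552]), array([0.3625, 0.1559])]
orange [251.7 160.6] [30.9 32.4] [array([0.4914, 0.1946]), array([0.4932, 0.1943]), array([0.495 , 0.1941])]
orange [251.7 160. ] [22.  24.6] [array([0.492 , 0.1944]), array([0.4938, 0.1942]), array([0.4956, 0.1939])]
ring [0.498875 0.234625] 0.0
knob ((343.5, 154.0), 9.013978004455566) [array([0.4936, 0.1051]), array([0.4952, 0.1069]), array([0.4968, 0.1086])]<stdin>:17: RuntimeWarning: overflow encountered in scalar negative
```

View pics/d2.png

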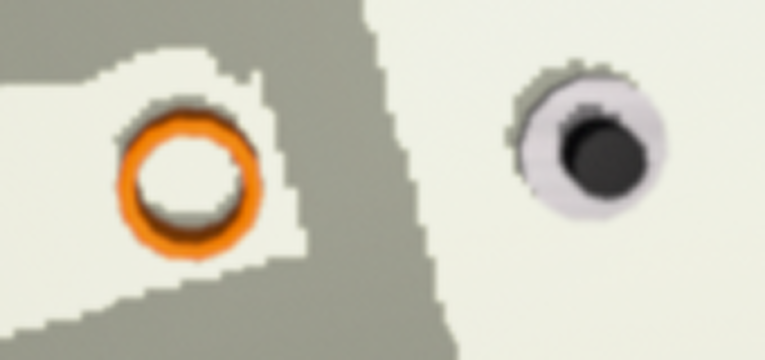

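Ring: 32 px × about 0.335 m / 333 gives 32 mm, so it is the small one, at (0.4945, 0.194). The steel disc with the black knob is at (0.495, 0.107).

Call:
arm_command --series '[0.0075, -0.0052, 0.06, 0, -0.2, 0.0075, -0.0052, 0.12, 0, -0.2, 0.0075, -0.0052, 0.15, 0, -0.2, 0.0075, -0.0052, 0.17, 0, -0.2, 0.0075, -0.0052, 0.1755, 0, -0.2, 0.0075, -0.0052, 0.1755, 0, -0.2]'

```text
clock: 4.42
ee_pos: [0.4952, 0.1929, 0.0358]
ee_rot: [0.999, -0.038, 0.001, 0.0]
contact_force: [1.0, 0.1, -0.3]
grip_width: 0.0515
```

Run:
```python
from h import *
s=state();print(s["ee_pos"],s["contact_force"]);im=get_image("wrist");cal=get_calibration("wrist")
cv2.imwrite("pics/e.png",im[:,:,::-1])
```

```text
[0.49523648 0.19287507 0.0357503 ] [ 1.04025742  0.11420532 -0.30259045]
```

View pics/e.png

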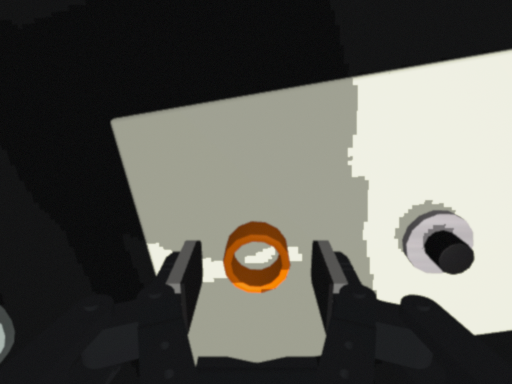

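The ring (257,256) lies between the pads (198 and 315). Closing.

Call:
arm_command --series '[0, 0, 0.0005, 0, 0.5, 0, 0, 0.0005, 0, 0.5, 0, 0, 0.0005, 0, 0.5, 0, 0, 0.0005, 0, 0.5]'

```text
clock: 4.97
ee_pos: [0.4961, 0.1931, 0.0371]
ee_rot: [0.999, -0.038, 0.002, -0.0]
contact_force: [-3.4, -2.7, 12.1]
grip_width: 0.0274
```

Run:
```python
from h import *
s=state();print(s["ee_pos"],s["contact_force"],s["grip_width"]);im=get_image("wrist");cal=get_calibration("wrist")
cv2.imwrite("pics/f.png",cv2.resize(im[200:340,150:360],None,fx=3.6,fy=3.6,interpolation=cv2.INTER_CUBIC)[:,:,::-1])
```

```text
[0.49607796 0.19309602 0.03711057] [-3.41499536 -2.65214601 12.07643721] 0.0274088388751346
```

View pics/f.png

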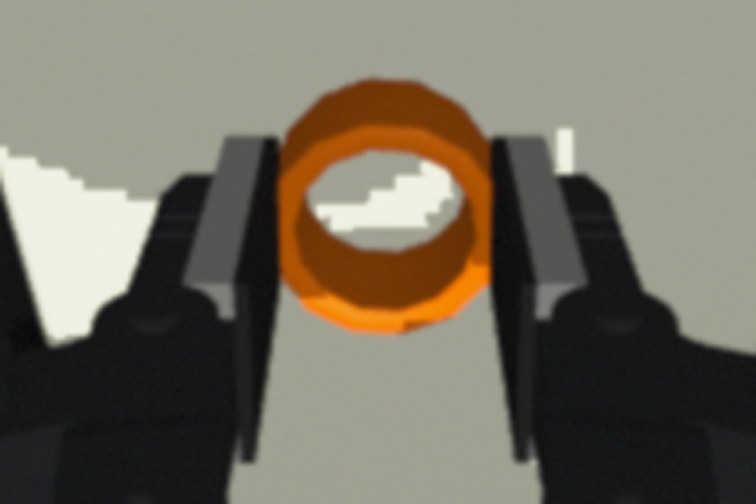

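Call:
arm_command --series '[0, 0, 0, 0, 0, 0, 0, 0.004, 0, 0, 0, 0, 0.0045, 0, 0, 0, 0, 0.0045, 0, 0.3, 0, 0, 0.0045, 0, 0.3, 0, 0, 0.0045, 0, 0.3]'

```text
clock: 5.78
ee_pos: [0.4961, 0.1931, 0.0326]
ee_rot: [0.999, -0.038, 0.002, -0.0]
contact_force: [0.6, 0.2, 0.8]
grip_width: 0.0301
```

Run:
```python
from h import *
s=state();print(s["ee_pos"],s["contact_force"],s["grip_width"]);im=get_image("wrist");cal=get_calibration("wrist")
cv2.imwrite("pics/g.png",cv2.resize(im[200:340,150:360],None,fx=3.6,fy=3.6,interpolation=cv2.INTER_CUBIC)[:,:,::-1])
```

```text
[0.49608532 0.1930865  0.03260027] [0.61785524 0.21693829 0.78542611] 0.03009747746097923
```

View pics/g.png

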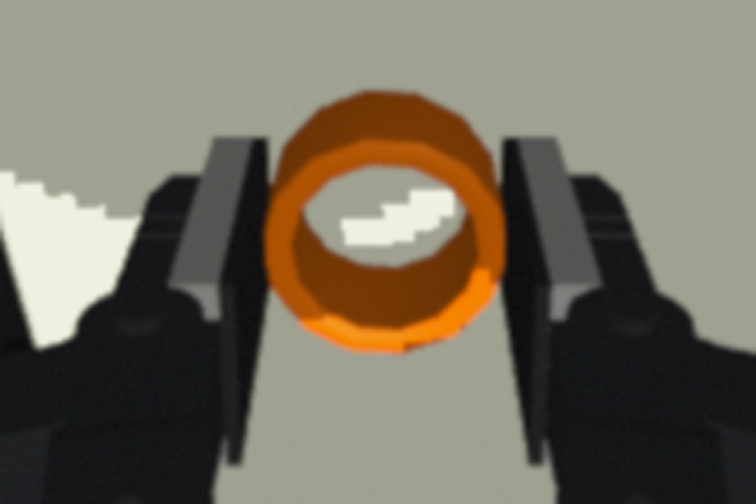

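Call:
arm_command --series '[0, 0, 0, 0, 0.36, 0, 0, 0, 0, 0.36, 0, 0, -0.02, 0, 0.36, 0, 0, -0.04, 0, 0.36, 0, 0, -0.05, 0, 0.36, 0, 0, -0.05, 0, 0.36]'

```text
clock: 6.58
ee_pos: [0.4961, 0.1931, 0.0828]
ee_rot: [0.999, -0.038, 0.002, -0.0]
contact_force: [0.7, 0.2, -0.0]
grip_width: 0.0281
```

```bash
cat > ring.py <<'E'
import sys
from h import *
s=state();print(s["ee_pos"],s["contact_force"],s["grip_width"]);im=get_image("wrist");cal=get_calibration("wrist")
cv2.imwrite(f"pics/{sys.argv[1]}.png",cv2.resize(im[150:360,120:390],None,fx=2.9,fy=2.9,interpolation=cv2.INTER_CUBIC)[:,:,::-1])
hsv=cv2.cvtColor(im,cv2.COLOR_RGB2HSV)
o=((hsv[...,0]<20)&(hsv[...,1]>130)&(hsv[...,2]>60)).astype(np.uint8);o[:,:200]=0;o[:,320:]=0;o[:190]=0;o[310:]=0
c=max(cv2.findContours(o,0,1)[0],key=cv2.contourArea);F=np.zeros_like(o);cv2.drawContours(F,[c],-1,1,-1)
a=np.linspace(0,2*np.pi,60)
Rt=R.from_quat(s["ee_rot"])
def M(x,y,z):
    pts=np.vstack([np.c_[x+.016*np.cos(a),y+.016*np.sin(a),np.full(60,z-t)] for t in(0,.016)])
    m=np.zeros_like(o);cv2.fillConvexPoly(m,np.round(cv2.convexHull(proj(cal,Rt.apply(pts*[1,1,-1]*[1,1,1])+s["ee_pos"]).astype(np.float32))*16).astype(np.int32),1,shift=4);return m
from scipy.optimize import minimize
f=lambda p:-float((M(*p)&F).sum())/float((M(*p)|F).sum())
# p: tool-frame ring centre x,y and height of its bottom above TCP(-z tool)
def M2(x,y,zb): return M(x,y,zb+.016)
r=minimize(f,[0,0,-.01],method="Nelder-Mead",options=dict(initial_simplex=[[0,0,-.01],[.004,0,-.01],[0,.004,-.01],[0,0,-.005]]))
print("tool x,y, top above tcp",r.x.round(4),r.fun)
E
python3 ring.py i
```

```text
[0.49608067 0.19314533 0.08282822] [ 0.67313158  0.20444752 -0.03215112] 0.02808666336071013
tool x,y, top above tcp [-0.0085 -0.0012 -0.0203] -0.980660134089737
```

View pics/i.png

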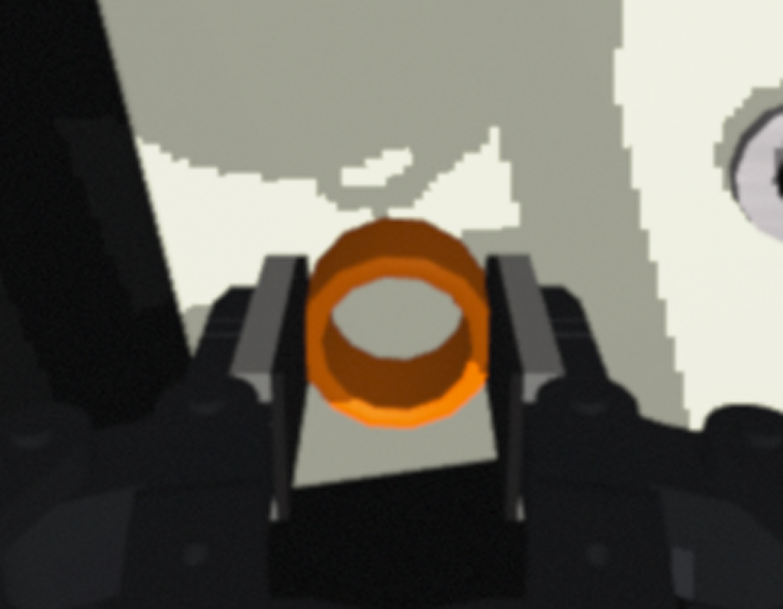

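```bash
cat >> ring.py <<'E'
for zt in (-.0206,-.0156,-.0106):
    q=minimize(lambda p:f([p[0],p[1],zt]),[-.004,0],method="Nelder-Mead",options=dict(initial_simplex=[[-.004,0],[.002,0],[-.004,.004]]))
    print(zt,q.x.round(4),q.fun)
print(cv2.boundingRect(c))
E
python3 ring.py j
python3 - <<'E'
from h import *
# ring in e.png (on tile, z known)
E
```

```text
[0.49577582 0.19306571 0.08220159] [-1.0745341   0.27585731 -0.71362715] 0.02864265645303339
tool x,y, top above tcp [-0.0085 -0.0012 -0.0204] -0.9795971074380165
-0.0206 [-0.0086 -0.0012] -0.9800776196636481
-0.0156 [-0.0059 -0.0013] -0.9410898379970545
-0.0106 [-0.0035 -0.0011] -0.8809742647058824
(225, 225, 64, 73)
```

Run:
```python
from h import *
s=state();cal=get_calibration("wrist");Rt=R.from_quat(s["ee_rot"])
a=np.linspace(0,2*np.pi,200)
for zt in (.0106,.0146,.0186):
  for x in np.arange(-.008,.005,.002):
    pt=np.vstack([np.c_[x+.016*np.cos(a),.016*np.sin(a),np.full(200,z)] for z in(zt,zt+.016)])
    p=proj(cal,Rt.apply(pt)+s["ee_pos"]);print(zt,round(x,4),p.min(0).round(1),p.max(0).round(1))
```

```text
0.0106 -0.008 [225. 233.] [294.2 308.6]
0.0106 -0.006 [224.8 229.3] [294.3 305. ]
0.0106 -0.004 [224.7 225.6] [294.5 301.4]
0.0106 -0.002 [224.6 221.8] [294.6 297.8]
0.0106 0.0 [224.5 218. ] [294.8 294.2]
0.0106 0.002 [224.3 214.2] [294.9 290.6]
0.0106 0.004 [224.2 210.3] [295.1 286.9]
0.0146 -0.008 [225.7 229.6] [293.3 303.3]
0.0146 -0.006 [225.6 226. ] [293.4 299.8]
0.0146 -0.004 [225.5 222.3] [293.5 296.3]
0.0146 -0.002 [225.4 218.6] [293.7 292.8]
0.0146 0.0 [225.3 214.9] [293.8 289.2]
0.0146 0.002 [225.1 211.2] [294.  285.6]
0.0146 0.004 [225.  207.4] [294.1 282. ]
0.0186 -0.008 [226.5 226.3] [292.4 298.2]
0.0186 -0.006 [226.4 222.8] [292.5 294.8]
0.0186 -0.004 [226.2 219.2] [292.7 291.4]
0.0186 -0.002 [226.1 215.6] [292.8 287.9]
0.0186 0.0 [226.  211.9] [292.9 284.4]
0.0186 0.002 [225.9 208.3] [293.1 280.9]
0.0186 0.004 [225.8 204.6] [293.2 277.3]
```

The ring is lifted level and centred between the pads at (257,262). I will place it by comparing ring and pocket in the same wrist picture, so that calibration bias cancels.

Call:
arm_command --series '[0.003, 0.02, -0.048, 0, 0.36, 0.013, 0.075, -0.048, 0, 0.36, 0.022, 0.135, -0.048, 0, 0.36, 0.031, 0.195, -0.048, 0, 0.36, 0.04, 0.255, -0.048, 0, 0.36, 0.047, 0.305, -0.048, 0, 0.36, 0.052, 0.342, -0.048, 0, 0.36, 0.052, 0.342, -0.048, 0, 0.36]'

```text
clock: 7.68
ee_pos: [0.5209, -0.1541, 0.1289]
ee_rot: [0.999, -0.039, 0.001, -0.0]
contact_force: [-0.8, 0.8, 0.1]
grip_width: 0.0284
```

Call:
arm_command --series '[0, 0, 0, 0, 0.36]'

```text
clock: 7.8
ee_pos: [0.5207, -0.1537, 0.1282]
ee_rot: [0.999, -0.04, 0.0, -0.0]
contact_force: [0.0, 0.2, -0.3]
grip_width: 0.0286
```

Run:
```python
from h import *
s=state();print(s["ee_pos"],s["ee_rot"].round(4),s["contact_force"],s["grip_width"]);im=get_image("wrist");cal=get_calibration("wrist")
cv2.imwrite("pics/k_raw.png",im[:,:,::-1])
cv2.imwrite("pics/k.png",cv2.resize(im[120:320,130:390],None,fx=3,fy=3,interpolation=cv2.INTER_CUBIC)[:,:,::-1])
```

```text
[ 0.52067231 -0.15369472  0.12821486] [ 9.992e-01 -3.960e-02  5.000e-04 -4.000e-04] [ 0.00164373  0.23196147 -0.33682558] 0.028583532770274825
```

View pics/k.png

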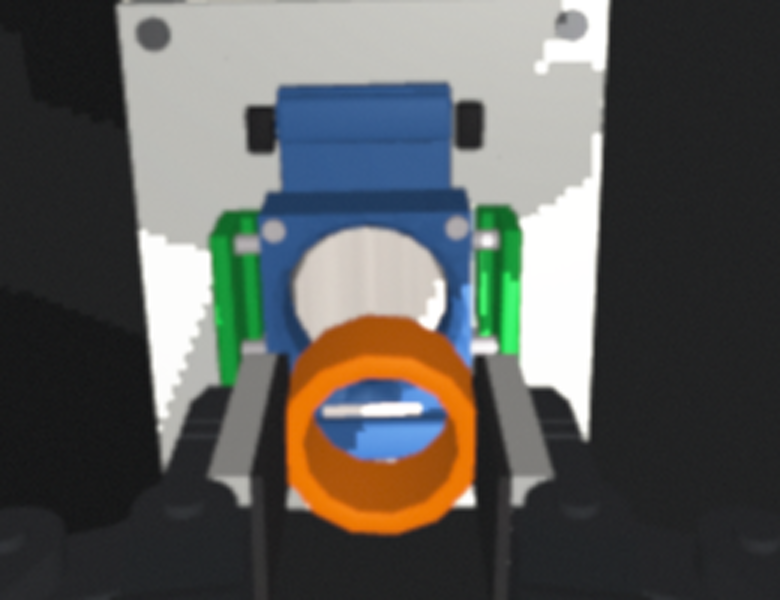

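Run:
```python
from h import *
s=state();cal=get_calibration("wrist")
px=lambda u,v:(130+u/3,120+v/3)
T=lambda u,v,z:tool(onz(cal,px(u,v),z),s).round(4)
for n,u,v,z in [("bodyL",262,212,.066),("bodyR",470,208,.066),("scrL",273,231,.066),("scrR",456,227,.066),("pelL",293,290,.058),("pelR",446,290,.058),("pelTop",370,226,.058),("baseTopL",280,85,.05),("baseR",450,83,.05)]:
    print(n,T(u,v,z))
a=np.linspace(0,2*np.pi,200);Rt=R.from_quat(s["ee_rot"])
for x in(-.006,-.004,-.003,-.002,0):
    pt=np.vstack([np.c_[x+.016*np.cos(a),-.0012+.016*np.sin(a),np.full(200,z)] for z in(.0106,.0266)])
    p=proj(cal,Rt.apply(pt)+s["ee_pos"]);print(x,((p.min(0)-[130,120])*3).round(0),((p.max(0)-[130,120])*3).round(0))
```

```text
bodyL [ 0.0184 -0.0243  0.0622]
bodyR [0.0192 0.0163 0.0622]
scrL [ 0.0145 -0.0223  0.0622]
scrR [0.0153 0.0136 0.0622]
pelL [-0.0013 -0.0195  0.0702]
pelR [-0.0013  0.0125  0.0702]
pelTop [ 0.0128 -0.0033  0.0702]
baseTopL [ 0.0404 -0.0217  0.0782]
baseR [0.0408 0.013  0.0782]
-0.006 [276. 328.] [485. 555.]
-0.004 [276. 317.] [485. 544.]
-0.003 [276. 311.] [485. 539.]
-0.002 [276. 305.] [486. 533.]
0 [275. 294.] [486. 523.]
```

In the crop, the held ring is centred at (381,424), the pocket/pellet at (369,290). The pocket sits about 2.8 mm left of the ring in tool y; x agrees to 0.5 mm. Shift, lower, look again.

Call:
arm_command --series '[0.0005, -0.0028, 0.01, -0.7, 0.36, 0.0005, -0.0028, 0.0276, -0.7, 0.36, 0.0005, -0.0028, 0.0276, -0.7, 0.36]'

```text
clock: 8.22
ee_pos: [0.5206, -0.15, 0.0986]
ee_rot: [0.999, -0.033, -0.001, -0.001]
contact_force: [0.5, 0.4, -0.3]
grip_width: 0.0284
```

Run:
```python
from h import *
s=state();print(s["ee_pos"],s["ee_rot"].round(4),s["contact_force"],s["grip_width"]);im=get_image("wrist");cal=get_calibration("wrist")
cv2.imwrite("pics/l.png",cv2.resize(im[140:320,130:390],None,fx=3,fy=3,interpolation=cv2.INTER_CUBIC)[:,:,::-1])
```

```text
[ 0.52058541 -0.15004191  0.0985955 ] [ 9.995e-01 -3.300e-02 -1.000e-03 -9.000e-04] [ 0.4501624   0.36993693 -0.25317265] 0.028417256650883196
```

View pics/l.png

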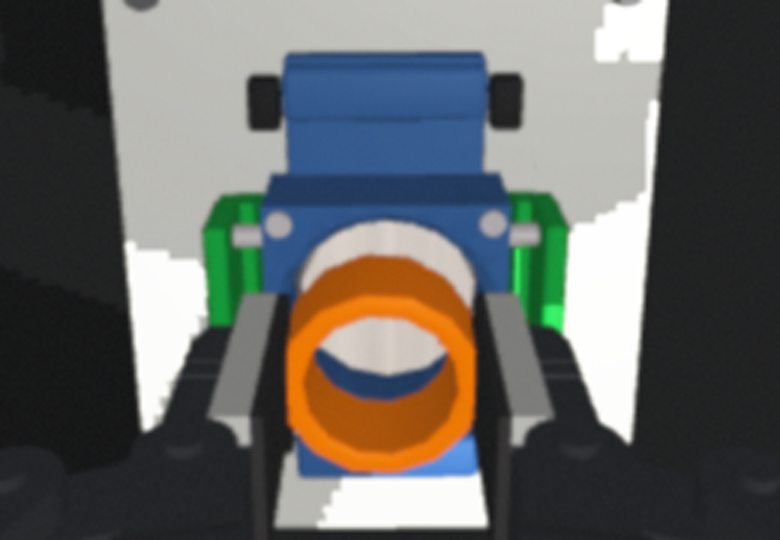

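Run:
```python
from h import *
s=state();cal=get_calibration("wrist")
T=lambda u,v,z:tool(onz(cal,(130+u/3,140+v/3),z),s).round(4)
for n,u,v,z in [("bodyL",262,206,.066),("bodyR",511,206,.066),("scrL",278,225,.066),("scrR",493,225,.066),("pelTop",387,221,.058),("pelbot?",385,373,.058),("baseR",485,53,.05),("basebk",387,476,.05)]:
    print(n,T(u,v,z))
a=np.linspace(0,2*np.pi,200);Rt=R.from_quat(s["ee_rot"])
for x in(-.005,-.004,-.003,-.002,0):
    pt=np.vstack([np.c_[x+.016*np.cos(a),-.0012+.016*np.sin(a),np.full(200,z)] for z in(.0106,.0266)])
    p=proj(cal,Rt.apply(pt)+s["ee_pos"]);print(x,((p.min(0)-[130,140])*3).round(0),((p.max(0)-[130,140])*3).round(0))
```

```text
bodyL [ 0.0181 -0.0212  0.0337]
bodyR [0.0182 0.0207 0.0336]
scrL [ 0.0147 -0.0186  0.0337]
scrR [0.0147 0.0178 0.0336]
pelTop [ 0.0122 -0.0001  0.0416]
pelbot? [-0.0184 -0.0004  0.0417]
baseR [0.0409 0.0172 0.0496]
basebk [-0.0468  0.0001  0.0497]
-0.005 [276. 262.] [485. 490.]
-0.004 [276. 257.] [485. 484.]
-0.003 [276. 251.] [486. 479.]
-0.002 [276. 245.] [486. 474.]
0 [275. 234.] [486. 463.]
```

Call:
arm_command --series '[0, 0.0008, 0, 0, 0.36, 0, 0.0008, 0.005, 0, 0.36, 0, 0.0008, 0.009, 0, 0.36, 0, 0.0008, 0.013, 0, 0.36, 0, 0.0008, 0.013, 0, 0.36]'

```text
clock: 8.9
ee_pos: [0.5208, -0.1511, 0.0863]
ee_rot: [0.999, -0.033, -0.001, -0.001]
contact_force: [0.0, -0.2, -0.6]
grip_width: 0.0284
```

Run:
```python
from h import *
s=state();print(s["ee_pos"],s["ee_rot"].round(4),s["contact_force"],s["grip_width"]);im=get_image("wrist");cal=get_calibration("wrist")
cv2.imwrite("pics/m.png",cv2.resize(im[140:320,130:390],None,fx=3,fy=3,interpolation=cv2.INTER_CUBIC)[:,:,::-1])
```

```text
[ 0.52082204 -0.15108731  0.08628746] [ 9.995e-01 -3.310e-02 -6.000e-04 -8.000e-04] [ 0.01807429 -0.24168861 -0.56247896] 0.028422734532222854
```

View pics/m.png

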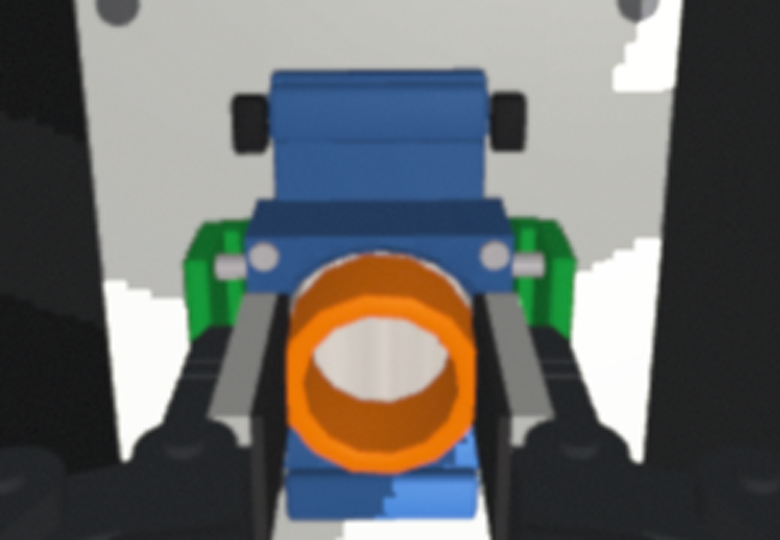

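The ring is inside the pocket mouth with no contact force and about 1.7 mm left to go. Lower a little and release.

Call:
arm_command --series '[0, 0, 0.0008, 0, 0.36, 0, 0, 0.0008, 0, 0.36, 0, 0, 0.0008, 0, 0.1, 0, 0, 0.0008, 0, -0.1, 0, 0, 0, 0, -0.2, 0, 0, -0.03, 0, -0.2, 0, 0, -0.07, 0, -0.2, 0, 0, -0.07, 0, -0.2]'

```text
clock: 9.95
ee_pos: [0.5221, -0.1517, 0.1595]
ee_rot: [0.999, -0.033, 0.002, 0.0]
contact_force: [-0.3, -0.5, 0.2]
grip_width: 0.0511
```

Run:
```python
from h import *
s=state();print(s["ee_pos"],s["ee_rot"].round(4),s["contact_force"],s["grip_width"]);im=get_image("wrist");cal=get_calibration("wrist")
cv2.imwrite("pics/n.png",cv2.resize(im[120:320,130:390],None,fx=3,fy=3,interpolation=cv2.INTER_CUBIC)[:,:,::-1])
```

```text
[ 0.52211416 -0.15170821  0.15954898] [ 9.995e-01 -3.300e-02  1.800e-03  2.000e-04] [-0.27262999 -0.50815548  0.16421487] 0.051072778451731034
```

View pics/n.png

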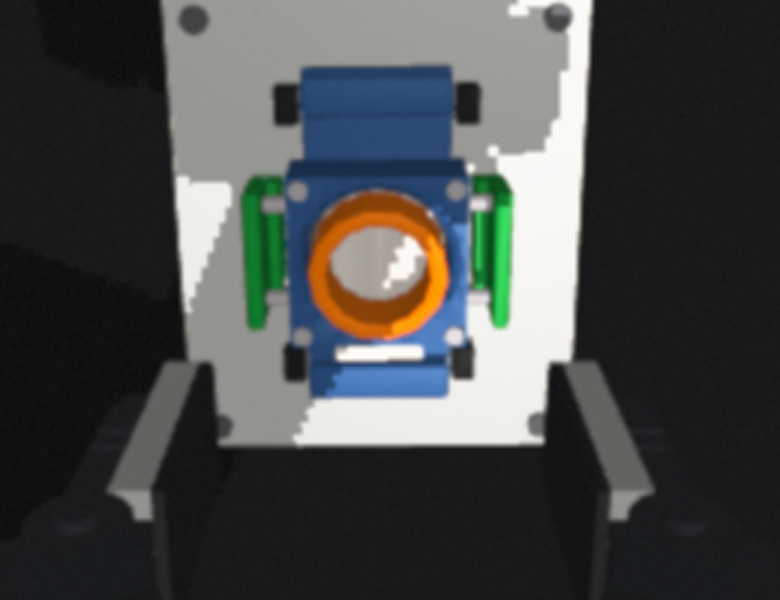

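The ring sits level in the pocket, its top rim at (379,273) in the crop with an even gap all round. Now the disc.

Call:
arm_command --series '[-0.01, -0.06, 0, 0, -0.2, -0.02, -0.12, 0, 0, -0.2, -0.031, -0.18, 0.02, 0, -0.2, -0.041, -0.235, 0.04, 0, -0.2, -0.044, -0.255, 0.06, 0, -0.2, -0.044, -0.255, 0.06, 0, -0.2, -0.044, -0.255, 0.06, 0, -0.2]'

```text
clock: 10.88
ee_pos: [0.4946, 0.1053, 0.0979]
ee_rot: [0.999, -0.033, 0.001, -0.0]
contact_force: [-0.1, -0.9, 0.4]
grip_width: 0.0511
```

Run:
```python
from h import *
s=state();print(s["ee_pos"],s["ee_rot"].round(4),s["contact_force"],s["grip_width"]);im=get_image("wrist");cal=get_calibration("wrist")
hsv=cv2.cvtColor(im,cv2.COLOR_RGB2HSV)
cv2.imwrite("pics/o.png",cv2.resize(im[120:320,130:390],None,fx=3,fy=3,interpolation=cv2.INTER_CUBIC)[:,:,::-1])
```

```text
[0.49463638 0.10533369 0.09786457] [ 9.994e-01 -3.320e-02  6.000e-04 -1.000e-04] [-0.05018639 -0.91457994  0.4178636 ] 0.05106366233606713
```

View pics/o.png

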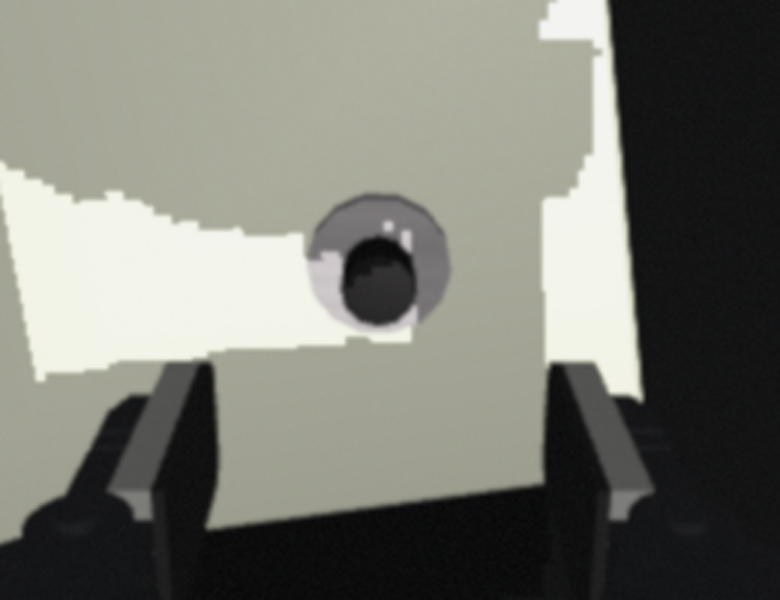

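Run:
```python
from h import *
s=state();cal=get_calibration("wrist")
T=lambda u,v,z:tool(onz(cal,(130+u/3,120+v/3),z),s).round(4)
print(T(380,292,.031),T(378,334,.017)[0]+.016,T(378,194,.012)[0]-.016, T(380,326,.031)[0]+.008)
```

```text
[-0.0005 -0.0013  0.0672] -0.0005000000000000004 -0.0013000000000000008 -0.00020000000000000052
```

Call:
arm_command --series '[0, 0, 0.03, 0, -0.2, 0, 0, 0.05, 0, -0.1, 0, 0, 0.0592, 0, 0, 0, 0, 0.0592, 0, 0.2, 0, 0, 0.0592, 0, 0.68, 0, 0, 0.0592, 0, 0.68, 0, 0, 0.0592, 0, 0.7, 0, 0, 0.0592, 0, 0.7]'

```text
clock: 11.92
ee_pos: [0.4955, 0.1051, 0.0398]
ee_rot: [0.999, -0.033, 0.002, -0.0]
contact_force: [-0.7, -1.5, 7.0]
grip_width: 0.0134
```

Run:
```python
from h import *
s=state();print(s["ee_pos"],s["ee_rot"].round(4),s["contact_force"],s["grip_width"]);im=get_image("wrist");cal=get_calibration("wrist")
cv2.imwrite("pics/p.png",cv2.resize(im[140:340,130:390],None,fx=3,fy=3,interpolation=cv2.INTER_CUBIC)[:,:,::-1])
```

```text
[0.49552967 0.10505473 0.0398498 ] [ 9.994e-01 -3.340e-02  1.700e-03 -1.000e-04] [-0.69802675 -1.46926626  7.04453704] 0.013389347559174552
```

View pics/p.png

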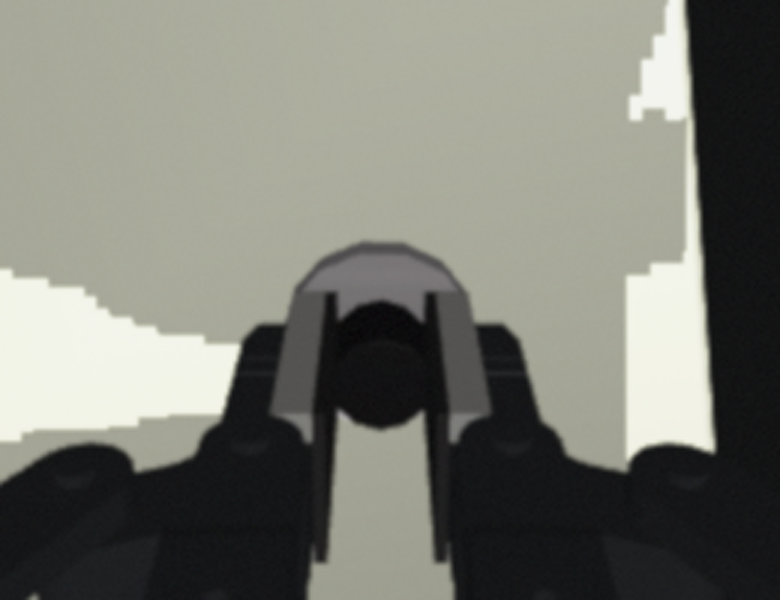

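Call:
arm_command --series '[0, 0, -0.003, 0, 0.7, 0, 0, -0.02, 0, 0.7, 0, 0, -0.05, 0, 0.7, 0, 0, -0.06, 0, 0.7, 0, 0, -0.06, 0, 0.7]'

```text
clock: 12.6
ee_pos: [0.4956, 0.1051, 0.1005]
ee_rot: [0.999, -0.033, 0.002, -0.0]
contact_force: [0.2, -0.9, -1.5]
grip_width: 0.0134
```

Run:
```python
from h import *
s=state();print(s["ee_pos"],s["ee_rot"].round(4),s["contact_force"],s["grip_width"]);im=get_image("wrist");cal=get_calibration("wrist")
cv2.imwrite("pics/q.png",cv2.resize(im[140:340,130:390],None,fx=3,fy=3,interpolation=cv2.INTER_CUBIC)[:,:,::-1])
```

```text
[0.49557972 0.10507862 0.10052166] [ 9.994e-01 -3.340e-02  2.400e-03 -2.000e-04] [ 0.19657808 -0.88597889 -1.53500447] 0.013422551124945151
```

View pics/q.png

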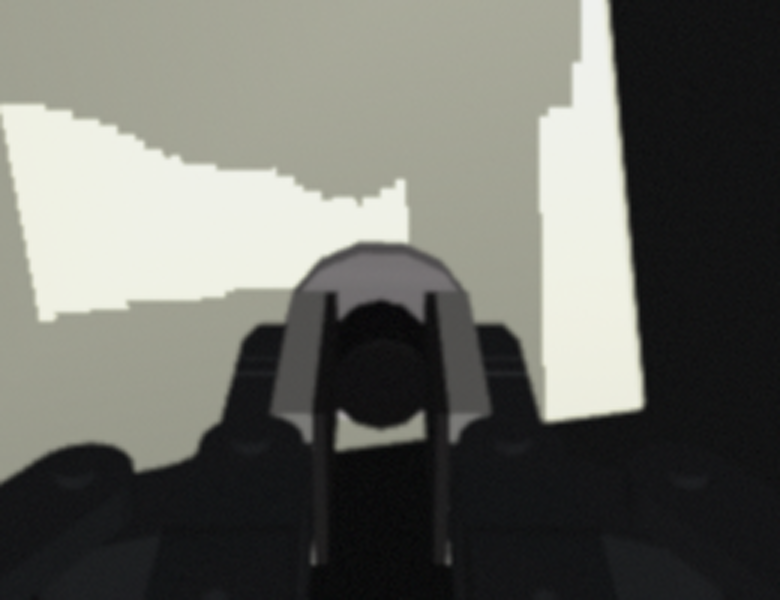

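```bash
python3 - <<'E'
from h import *
s=state();cal=get_calibration("wrist");z0=s["ee_pos"][2]
T=lambda u,v,z:tool(onz(cal,(130+u/3,140+v/3),z0-z),s).round(4)
print(T(380,242,.0278)[0]-.016,T(380,252,.0228)[0]-.016,T(381,428,.0088)[0]+.008,T(381,300,.0228)[0]-.008,T(380,428,.0088))
# ring in pocket, from n.png pose
from types import SimpleNamespace
E
python3 - <<'E'
from h import *
# pose n
s=dict(ee_pos=np.array([.52211,-.15171,.15955]),ee_rot=np.array([.9995,-.033,.0018,.0002]))
c=get_calibration("wrist");st=state();Rt=R.from_quat(st["ee_rot"])
off=Rt.inv().apply(c["xyz"]-st["ee_pos"]);ro=Rt.inv()*R.from_quat(c["orientation"])
Rn=R.from_quat(s["ee_rot"]);cal=dict(c,xyz=s["ee_pos"]+Rn.apply(off),orientation=(Rn*ro).as_quat())
T=lambda u,v,z:tool(onz(cal,(130+u/3,120+v/3),z),s).round(4)
print("ring top near",T(378,340,.074)[0]+.016,"far bore?",T(379,225,.074)[0]-.01175,"body far",T(377,178,.066)-[.021,0,0],T(310,265,.074),T(448,265,.074))
E
```

```text
-0.0019000000000000006 -0.0014999999999999996 -0.0005000000000000004 -0.0018999999999999998 [-0.0085 -0.0013  0.0088]
ring top near -0.004 far bore? -0.00395 body far [-0.0047 -0.002   0.0936] [-0.0016 -0.0169  0.0855] [-0.0016  0.0139  0.0855]
```

Disc held upright by the knob. Moving over the ring.

Call:
arm_command --series '[0, 0.01, -0.03, 0, 0.7, 0.009, 0.06, -0.035, 0, 0.7, 0.02, 0.12, -0.035, 0, 0.7, 0.03, 0.18, -0.035, 0, 0.7, 0.038, 0.23, -0.035, 0, 0.7, 0.041, 0.254, -0.035, 0, 0.7, 0.041, 0.254, -0.035, 0, 0.7, 0.041, 0.254, -0.035, 0, 0.7]'

```text
clock: 13.65
ee_pos: [0.5187, -0.1505, 0.134]
ee_rot: [0.999, -0.033, 0.001, -0.0]
contact_force: [-0.3, 0.2, 0.1]
grip_width: 0.0136
```

Run:
```python
from h import *
s=state();print(s["ee_pos"],s["ee_rot"].round(4),s["contact_force"],s["grip_width"]);im=get_image("wrist");cal=get_calibration("wrist")
cv2.imwrite("pics/r.png",cv2.resize(im[120:320,130:390],None,fx=3,fy=3,interpolation=cv2.INTER_CUBIC)[:,:,::-1])
```

```text
[ 0.51870527 -0.15047151  0.13395249] [ 9.994e-01 -3.340e-02  1.100e-03 -5.000e-04] [-0.29979289  0.16317998  0.06184749] 0.013603547703495639
```

View pics/r.png

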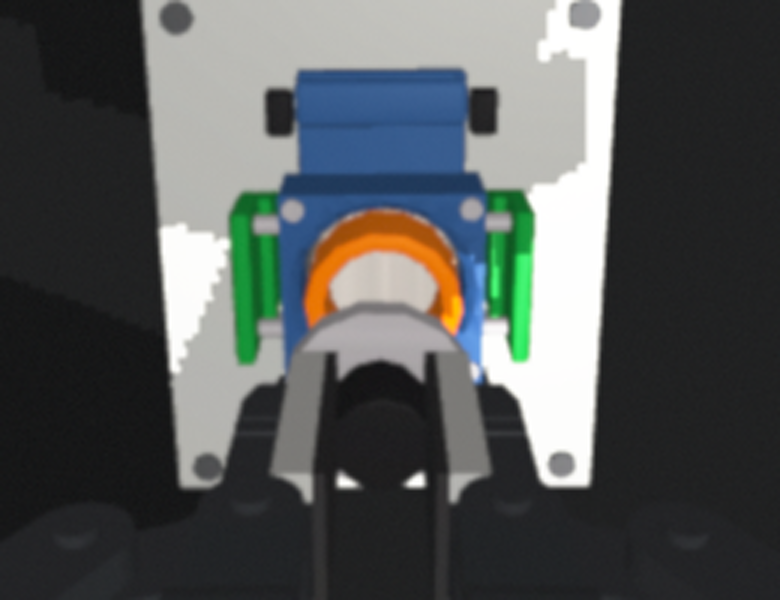

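Call:
arm_command --series '[0.001, 0.0007, 0.005, 0, 0.7, 0.001, 0.0007, 0.02, 0, 0.7, 0.001, 0.0007, 0.024, 0, 0.7, 0.001, 0.0007, 0.024, 0, 0.7]'

```text
clock: 14.2
ee_pos: [0.5196, -0.1508, 0.1097]
ee_rot: [0.999, -0.033, 0.001, -0.001]
contact_force: [0.5, 0.2, 0.0]
grip_width: 0.0137
```

Run:
```python
from h import *
s=state();print(s["ee_pos"],s["ee_rot"].round(4),s["contact_force"],s["grip_width"]);im=get_image("wrist");cal=get_calibration("wrist")
cv2.imwrite("pics/t.png",cv2.resize(im[120:320,130:390],None,fx=3,fy=3,interpolation=cv2.INTER_CUBIC)[:,:,::-1])
```

```text
[ 0.51962397 -0.15078552  0.10965489] [ 9.995e-01 -3.300e-02  9.000e-04 -5.000e-04] [0.46644769 0.19318078 0.01045365] 0.013733223944317495
```

View pics/t.png

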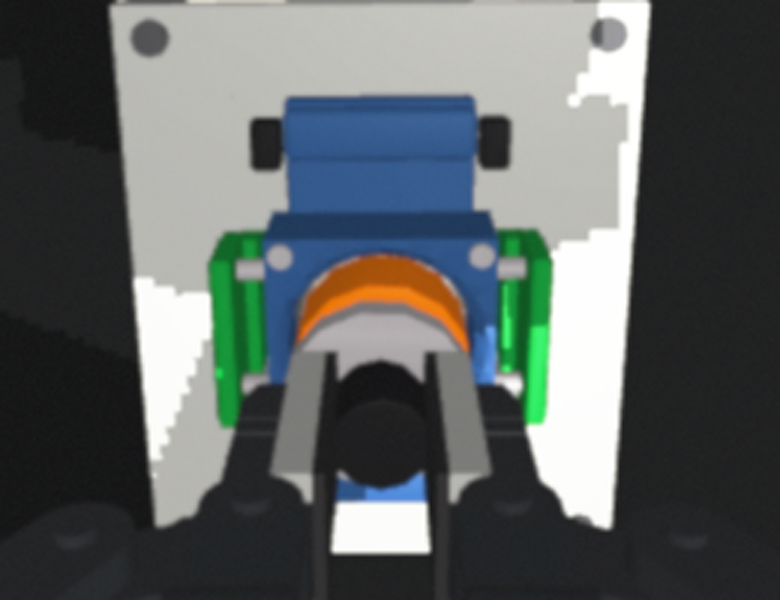

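Call:
arm_command --series '[0, 0.0003, 0.002, 0, 0.7, 0, 0.0003, 0.004, 0, 0.7, 0, 0.0003, 0.006, 0, 0.7, 0, 0.0003, 0.0072, 0, 0.7, 0, 0.0003, 0.0072, 0, 0.7]'

```text
clock: 14.88
ee_pos: [0.5198, -0.1512, 0.1028]
ee_rot: [0.999, -0.033, 0.001, -0.0]
contact_force: [0.1, -0.7, 0.0]
grip_width: 0.0136
```

Run:
```python
from h import *
s=state();print(s["ee_pos"],s["ee_rot"].round(4),s["contact_force"],s["grip_width"]);im=get_image("wrist");cal=get_calibration("wrist")
cv2.imwrite("pics/u.png",cv2.resize(im[120:320,130:390],None,fx=3,fy=3,interpolation=cv2.INTER_CUBIC)[:,:,::-1])
```

```text
[ 0.5197883  -0.15118688  0.1028057 ] [ 9.995e-01 -3.300e-02  1.100e-03 -5.000e-04] [ 0.13578791 -0.71067001  0.01990924] 0.0136137055254236
```

View pics/u.png

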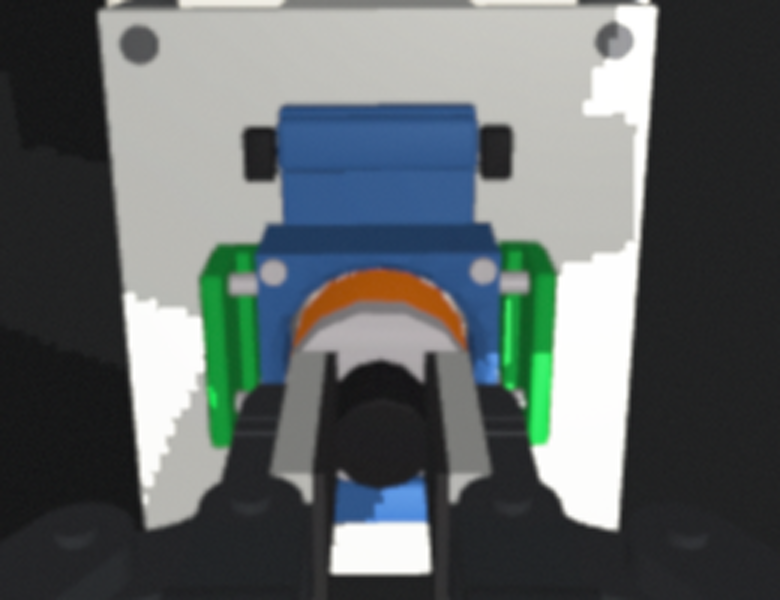

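Call:
arm_command --series '[0, 0, 0.001, 0, 0.7, 0, 0, 0.001, 0, 0.65, 0, 0, 0.001, 0, 0.5, 0, 0, 0.001, 0, 0.2, 0, 0, 0, 0, 0, 0, 0, -0.03, 0, -0.5, 0, 0, -0.06, 0, -1, 0, 0, -0.06, 0, -1]'

```text
clock: 15.92
ee_pos: [0.5205, -0.1516, 0.1651]
ee_rot: [0.999, -0.033, 0.003, 0.0]
contact_force: [0.8, 0.9, -0.3]
grip_width: 0.085
```

Run:
```python
from h import *
s=state();print(s["ee_pos"],s["ee_rot"].round(4),s["contact_force"],s["grip_width"]);im=get_image("wrist");cal=get_calibration("wrist")
cv2.imwrite("pics/v.png",cv2.resize(im[120:320,130:390],None,fx=3,fy=3,interpolation=cv2.INTER_CUBIC)[:,:,::-1])
sc=get_image("scene");cv2.imwrite("pics/v_s.png",cv2.resize(sc[140:230,150:290],None,fx=5,fy=5,interpolation=cv2.INTER_CUBIC)[:,:,::-1])
```

```text
[ 0.52052297 -0.15162987  0.16513001] [ 9.995e-01 -3.300e-02  2.900e-03  3.000e-04] [ 0.76277898  0.90073953 -0.31564567] 0.08498763537108853
```

View pics/v.png

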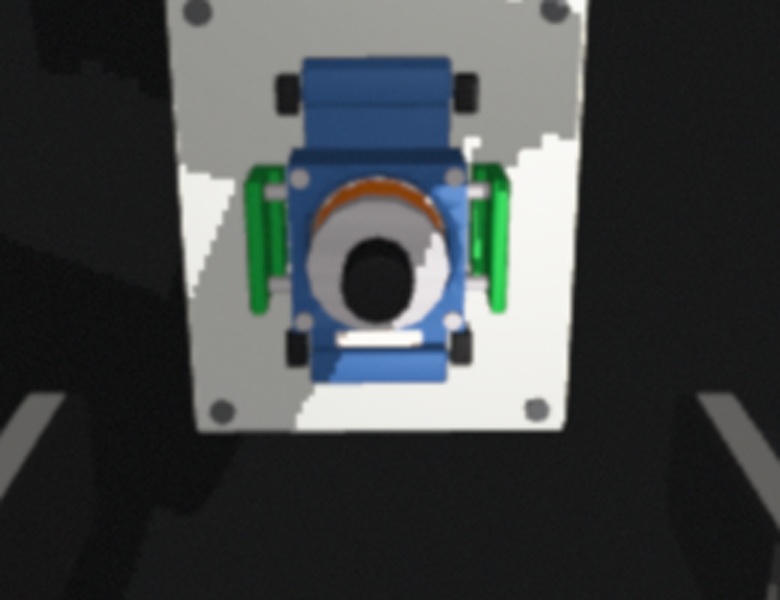

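View pics/v_s.png

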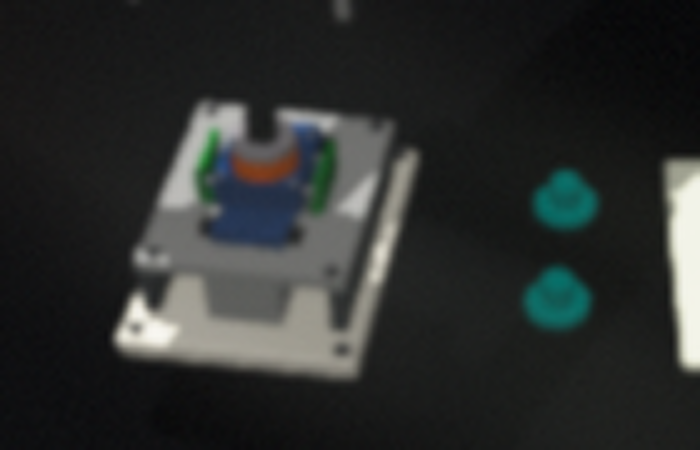

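The disc sits flat, flange concentric with the ring: (378,262) in the crop. In the scene view the stack is upright too. Now lower the open jaws over the catches.

Call:
arm_command --series '[-0.001, -0.0004, 0.03, 0, -1, -0.001, -0.0004, 0.06, 0, -1, -0.001, -0.0004, 0.08, 0, -1, -0.001, -0.0004, 0.092, 0, -1, -0.001, -0.0004, 0.098, 0, -1, -0.001, -0.0004, 0.098, 0, -1]'

```text
clock: 16.77
ee_pos: [0.5188, -0.1507, 0.0646]
ee_rot: [0.999, -0.033, 0.001, -0.0]
contact_force: [0.3, -0.1, 0.7]
grip_width: 0.0848
```

Run:
```python
from h import *
s=state();print(s["ee_pos"],s["ee_rot"].round(4),s["contact_force"],s["grip_width"]);im=get_image("wrist");cal=get_calibration("wrist")
cv2.imwrite("pics/w.png",cv2.resize(im[120:384,60:450],None,fx=2,fy=2,interpolation=cv2.INTER_CUBIC)[:,:,::-1])
```

```text
[ 0.51884317 -0.15068202  0.0645816 ] [ 9.995e-01 -3.310e-02  1.100e-03 -5.000e-04] [ 0.30598509 -0.05476372  0.68288611] 0.08476592825544887
```

View pics/w.png

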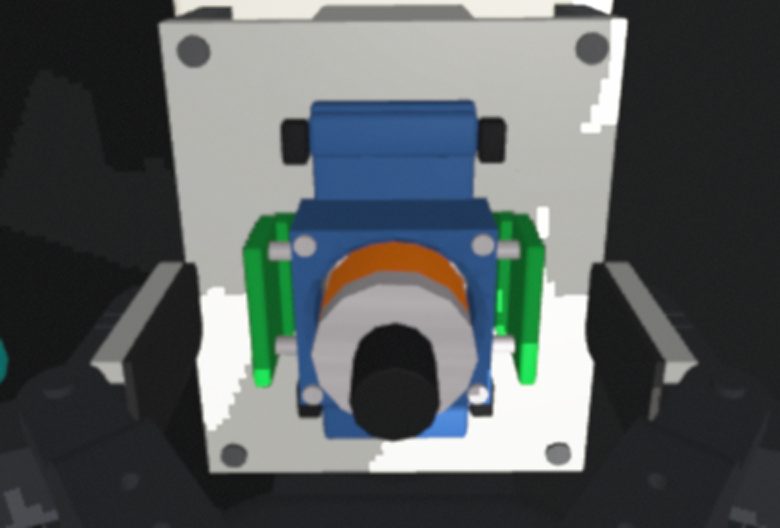

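Jaws are centred on the catches: finger pads at columns 198 and 590, catches at 246 and 543. Pinch.

Call:
arm_command --series '[0, 0, -0.001, 0, -0.6, 0, 0, -0.001, 0, -0.3, 0, 0, -0.001, 0, -0.1, 0, 0, -0.001, 0, 0, 0, 0, -0.001, 0, 0.1, 0, 0, -0.001, 0, 0.15, 0, 0, -0.001, 0, 0.15]'

```text
clock: 17.7
ee_pos: [0.5197, -0.1509, 0.0678]
ee_rot: [0.999, -0.033, 0.002, 0.0]
contact_force: [-5.4, 2.9, 20.6]
grip_width: 0.0489
```

Run:
```python
from h import *
s=state();print(s["ee_pos"],s["ee_rot"].round(4),s["contact_force"],s["grip_width"]);im=get_image("wrist");cal=get_calibration("wrist")
cv2.imwrite("pics/x.png",cv2.resize(im[120:384,60:450],None,fx=2,fy=2,interpolation=cv2.INTER_CUBIC)[:,:,::-1])
```

```text
[ 0.51968614 -0.15089628  0.06784245] [ 0.9995 -0.0329  0.0025  0.    ] [-5.40671343  2.9062454  20.62740956] 0.04886186977426729
```

View pics/x.png

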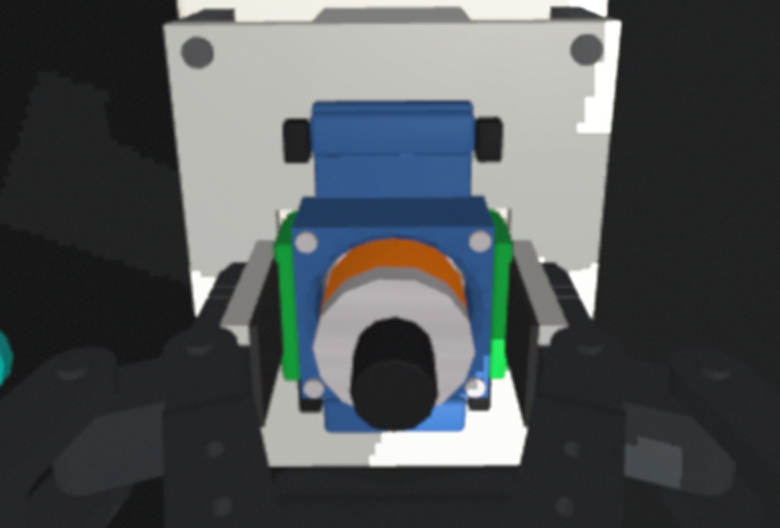

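Both catches are fully in (width 48.9 mm). Lift gently first.

Call:
arm_command --series '[0, 0, -0.002, 0, 0.15, 0, 0, -0.005, 0, 0.15, 0, 0, -0.009, 0, 0.15, 0, 0, -0.014, 0, 0.15, 0, 0, -0.018, 0, 0.15, 0, 0, -0.018, 0, 0.15]'

```text
clock: 18.5
ee_pos: [0.5197, -0.151, 0.0862]
ee_rot: [0.999, -0.033, 0.003, 0.0]
contact_force: [0.4, -0.5, -3.4]
grip_width: 0.0482
```

Run:
```python
from h import *
s=state();print(s["ee_pos"],s["ee_rot"].round(4),s["contact_force"],s["torque"],s["grip_width"]);im=get_image("wrist");cal=get_calibration("wrist")
cv2.imwrite("pics/y.png",cv2.resize(im[120:384,60:450],None,fx=2,fy=2,interpolation=cv2.INTER_CUBIC)[:,:,::-1])
```

```text
[ 0.51973866 -0.15095037  0.08618742] [ 9.995e-01 -3.290e-02  2.700e-03  1.000e-04] [ 0.44563473 -0.53782977 -3.36786404] [-0.02023209 -0.0044058  -0.00031998] 0.04816218172967853
```

View pics/y.png

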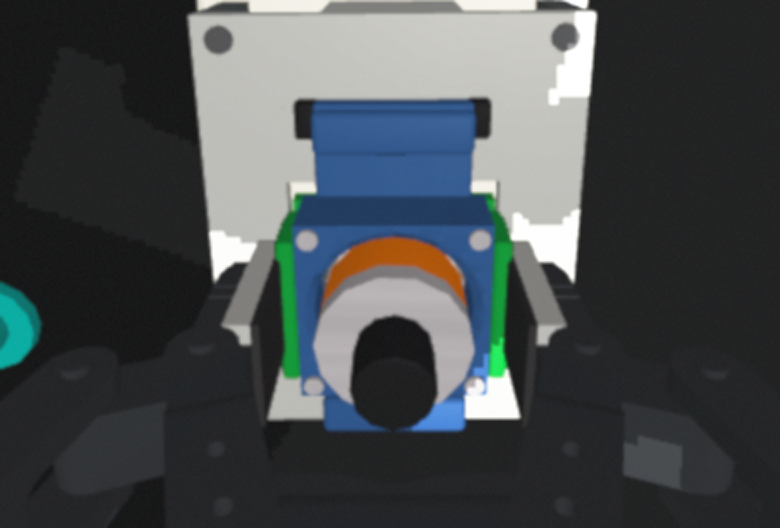

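The cassette came off with the gripper (3.4 N, matching its weight) and the stack is unchanged. Raise it the rest of the way, smoothly.

Call:
arm_command --series '[0, 0, -0.01, 0, 0.15, 0, 0, -0.03, 0, 0.15, 0, 0, -0.055, 0, 0.15, 0, 0, -0.075, 0, 0.15, 0, 0, -0.088, 0, 0.15, 0, 0, -0.093, 0, 0.15, 0, 0, -0.093, 0, 0.15, 0, 0, -0.093, 0, 0.15]'

```text
clock: 19.55
ee_pos: [0.5189, -0.1508, 0.1782]
ee_rot: [0.999, -0.033, 0.002, -0.0]
contact_force: [0.1, -0.2, -4.2]
grip_width: 0.048
```

Run:
```python
from h import *
s=state();print(s["ee_pos"],s["ee_rot"].round(4),s["contact_force"],s["torque"],s["grip_width"]);im=get_image("wrist");cal=get_calibration("wrist")
cv2.imwrite("pics/z.png",cv2.resize(im[120:384,60:450],None,fx=2,fy=2,interpolation=cv2.INTER_CUBIC)[:,:,::-1])
sc=get_image("scene");cv2.imwrite("pics/z_s.png",cv2.resize(sc[60:250,100:300],None,fx=3,fy=3,interpolation=cv2.INTER_CUBIC)[:,:,::-1])
```

```text
[ 0.51889583 -0.15076314  0.17818449] [ 9.995e-01 -3.290e-02  2.000e-03 -2.000e-04] [ 0.06636713 -0.19937964 -4.15202603] [ 0.04172464  0.064943   -0.01636026] 0.048024339922447465
```

View pics/z.png

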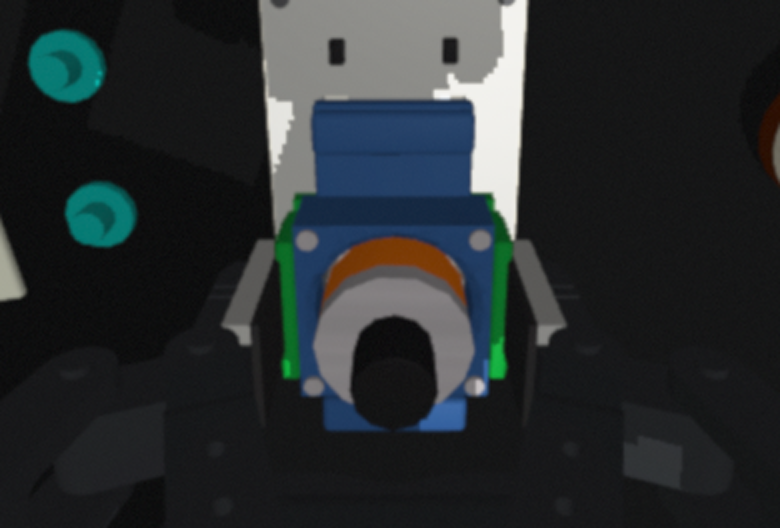

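View pics/z_s.png

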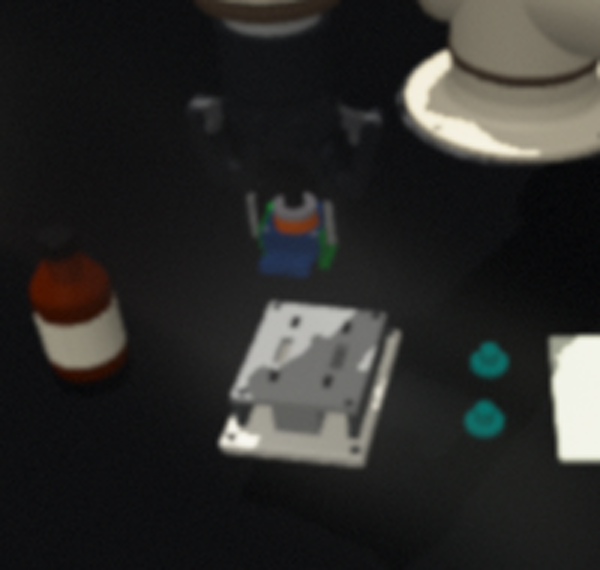

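Call:
arm_command --series '[0, 0, -0.003, 0, 0.15, 0, 0, -0.004, 0, 0.15, 0, 0, -0.004, 0, 0.15, 0, 0, -0.004, 0, 0.15]'

```text
clock: 20.15
ee_pos: [0.5189, -0.1508, 0.1823]
ee_rot: [0.999, -0.033, 0.002, -0.0]
contact_force: [0.5, 0.8, -4.0]
grip_width: 0.0481
```

Run:
```python
from h import *
s=state();print(s["clock"],s["ee_pos"],s["qd"].round(3),s["contact_force"],s["grip_width"])
sign_off()
```

```text
20.15 [ 0.51892013 -0.15077025  0.18225126] [-0.001 -0.001  0.001 -0.001  0.001 -0.001] [ 0.45813273  0.75287183 -3.97947868] 0.04810676946247794
the job is handed in; nothing more can be done
```

The job is handed in at 20.2 s: the cassette is loaded and unclipped, and is held in the gripper by its pinched catches. I put the small orange ring on the pellet, set the steel disc on it, pinched both catches fully in and lifted the cassette off the stand.

**Last checks:**
- **Height and level:** the underside was about 114 mm above the deck. The tool tilt was under 0.3°.
- **Grip:** the gripper read 48 mm, where two fully pressed catches measure 51 mm across. I put the difference down to the finger pads giving slightly. The load was about 4 N with the arm at rest.
- **Stack:** pictures after the lift show the ring and disc sitting as they did on the stand. The last 4 mm of lift were not photographed.
- **Bottle, beaker and calculator:** I never moved the arm to them. I did not compare their positions before and after.

**What went off plan or disagreed:**
- My first grip on the ring was too high and pushed up on the tool with about 12 N, so I regripped it lower and more gently.
- The same push appeared when gripping the disc (7 N) and the catches (about 20 N) and was gone after lifting.
- The wrist camera's calibration was about 1.2 mm off sideways, so I placed the ring and disc by comparing positions within the same view.

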